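Clamp a lifting lug in the welding jig with its T-handle screw

ROBOT

A 6-joint arm with a two-finger parallel gripper is mounted at the origin on the work surface. World frame = base frame: x ahead of the robot, y to its left, z up, the work surface at z = 0. Lengths are in m, angles in rad, forces in N, time in s.
With the tool pointing down it reaches from about 0.35 to 0.975 m from the base axis. Payload 4.9 kg.
Tool frame: the origin (TCP) lies at the very end of the fingers, on their centre line; the grasp point (between the pads) lies 19 mm behind it; z points along the fingers, y is the line along which they close (so a half turn about z gives the same grasp; the last joint's range is limited). The gripper opens to 85 mm and grips with 20 to 120 N. Pads are 22 mm wide; open, the fingers measure 114 mm over their backs; the gripper's body (76 mm by 85 mm) begins 54 mm behind the grasp point. The pads swing forward as they close: fully open they stand 13 mm farther back than shut.
Start: joints at [-1.384, 0.053, 1.613, -0, 1.476, -0.119], TCP at [0.188, -0.596, 0.231] pointing down, gripper open.
Joint ranges: [-3.01, 3.01], [-1.01, 2.22], [0.06, 2.58], [-1.02, 4.17], [0.09, 2.62], [-3.14, 3.14]. Speed limits (rad/s): [2.57, 2.57, 3.14, 3.14, 3.14, 3.14].

INTERFACE

Orientations are given as a rotation vector (axis times angle).
In Python, from station import ctrl, imaging gives the robot as it stands.
- The arm moves only by the tool play_rows, never from a script. Its argument "series" is a list of rows, each a list of 3 entries, a list of its own where there are three numbers: the opening, from 0 (shut) to 1 (fully open), then the shift along the tool's x, y, z each as a share of 0.05 m, from -1 to 1, then the turn, a rotation vector about the tool's x, y, z each as a share of 8 degrees, from -1 to 1. In form: [[grip, [dx, dy, dz], [ax, ay, az]], ...]. A call has 1 to 8 rows; each row shifts and turns the commanded pose from where the row before left it, along the tool's axes as they then stand; what a row does not reach is not made up. A row lasts 1/8 s, in which the tool goes at most 62.5 mm and 10.7 degrees, less where a joint would pass 70% of its speed; a pose out of reach is approached as far as the arm can. A call with a number of a shift or a turn outside -1 to 1 is refused whole. A call with a gripper value outside its range is refused whole. The fingers move at their own pace and stop on an object; "force" is the grip in N (left out, the last holds). Time passes only in rows, so rows that do not move let the fingers close. It gives the time, the measured TCP pose, the force, the opening and the grip force at its end, in the units of the state.
- ctrl.get_obs(): the state, without advancing time (a new reading comes with each control period).
- imaging.get_image(name): name is "scene" or "top"; returns a dict with "color" (480x640x3 uint8, blue, green, red), "fx", "fy", "cx", "cy" (pixels), "extrinsics" (4x4, takes a point from world to camera coordinates). Camera axes: x right, y down, z forward; pixel columns grow to the right and rows downward; lengths in m; the calibration is good to about 2 mm. A picture is of the moment at which its call begins. There is no depth.
- ctrl.finish_job(): hands the job in; it is judged then, once.
The state is a dict: "t": time; "q": joint angles; "dq": joint speeds; "effort": joint torques, N m; "tool_pos": TCP position; "tool_rot": TCP orientation; "contact_force": force on the tool from outside, world axes, zero at the start; "wrist_torque": the same for the moment, N m; "opening": finger opening in m; "grip_force": force on a finger pad.
Only numpy, scipy, OpenCV 4.12 (cv2) and the standard library are available. Lean on these libraries where they do the work, as an engineer would, in place of code of your own. Each camera call takes 0.05 s, during which the arm holds its last target. There are 200 camera calls.

TASK

Get the lifting lug ready for welding: slide its foot along the bench into the jig, between the guides and under the screw, until its nose is fully home against the back stop. Then wind the T-handle screw down clockwise until its pad bears on the foot and is hand-tight (about 9 N of push near the end of the bar), never over-tightened, and let go with the lug still home. Leave the other things on the bench where they are.

Things in the scene. Friction and masses are not known exactly. Their poses are not given: they have to be found in the camera images.
- jig: Green C-frame welding jig fixed to the bench. Origin: on the bench top, under the screw axis; its x axis points into the jig. Foot slot on the bench, along x: steel guides 54 mm apart (y +-27), 14 high, from x -45 to +35 mm, mouth flared to x -66; back stop face at x +35. The post stands at x +65 to +105 and carries an arm over the slot: top at z 110 mm, brass-capped nose to z 119 round the screw.
- tee_screw: Steel clamping screw on the jig's vertical axis, turned by its T-bar. Origin: middle of the bar. x axis: along the bar to the red ball end (other end black). Bar 10 mm thick, balls 15 mm at +-54 mm from the axis; free from 14 to 44. Clockwise from above lowers screw and bar 4 mm a turn. Its flat foot pad, 26 mm wide, lies 153.8 mm below the origin. It touches after 0.5 to 0.8 turn.
- tee_red (a point): Middle of the red ball on the T-bar, 54 mm from the screw axis. Pushed 40 mm from the axis the screw runs free at about 2.5 N (0.1 N m). Once the pad bears on the foot this climbs about 1.5 N per 0.1 rad: 7 to 11 N (0.28 to 0.44 N m) is hand-tight, over 14 N too tight. Measured heights are not exact enough to tell where it touches: go by feel. It stays where it is left.
- lug: Loose steel lifting lug, 0.5 to 0.95 kg, lying on the bench. Foot plate 180 x 50 x 8 mm with an upright rib near its tail. Origin: underside of the foot, below the rib's middle. x axis: along the foot to its nose; the foot runs from x -25 to +155 mm. Its underside stays flat on the bench all the time.
- lug_rib (a point): Grip point in the lug's rib, 34 mm above the bench. The rib stands along the foot's x axis, 10 mm thick (y), 40 to 50 mm long (x), top rounded at 67 mm above the bench, with a black eye; grip it across its thickness. When the lug is home it lies 120 mm outside the screw axis.
- lug_nose (a point): Middle of the foot's nose edge, 4 mm above the bench; home when it touches the jig's back stop (35 mm past the screw axis).
- chipping_hammer: Chipping hammer lying beyond the work; leave alone. Origin: its underside's middle.
- wire_brush: Hand brush lying beyond the jig; leave alone. Origin: its underside's middle.
- magnet_square: Red three-sided welding magnet, 90 mm, to the right; leave alone. Origin: its underside's middle.
- flat_bar_offcut: Dark flat bar offcut, 150 x 25 x 6 mm, beyond the jig; leave alone. Origin: its underside's middle.
- spatter_can: Yellow can, 170 mm tall, far right; leave alone. Origin: its underside's middle.
- flange_ring: Steel flange ring, 90 mm across, flat on the bench, near left; leave alone. Origin: its underside's middle.
- rod_tube: Blue filler rod tube lying on the bench, 330 mm long, left; leave alone. Origin: its underside's middle.
There are look-alikes about, which are no part of the job. Leave any blue or brown look-alike of the lug alone.

How it is judged:
By the outcome, as a careful person would: the job done as asked, in the order asked, and still so for the second after the job is handed in, with the robot touching nothing.
It also fails if it takes over 72 s, if anything falls off the work surface, if the arm or the gripper's body presses on something with over 40 N, if the wrist force passes 120 N, or if a joint passes its speed limit or range.

## Working session

There is one attempt and no reset: what is moved stays moved. The work goes in short steps, Python scripts to look and compute and a tool call to move; the robot and the scene stay as the last step left them, time stands still between calls to the robot, and variables do not carry over. Pictures are saved under pics/ and viewed, at most 10 in all, crops included, and the job is handed in when it is done.

Besides the shell and the picture viewer there is one more tool, called after ">>>" by a JSON object that holds its "method" and its "body", one argument or row to a line. play_rows: Moves the arm, as the interface text tells. Shift numbers are shares of 0.05 m and turn numbers shares of 8 degrees, none past 1 either way. Its arguments: {"type":"object","properties":{"series":{"type":"array"},"force":{"type":"number"}},"required":["series"]}

```bash
ls; mkdir -p pics; python3 - <<'E'
from station import ctrl, imaging
import cv2,json,numpy as np
for n in("scene","top"):
    d=imaging.get_image(n); cv2.imwrite(f"pics/{n}0.png",d["color"])
    print(n,d["fx"],d["fy"],d["cx"],d["cy"],np.round(d["extrinsics"],4).tolist())
o=ctrl.get_obs();print(o)
E
```

```text
pics
scene 453.2231637367022 453.2231637367022 310.3921429821407 234.47733209026444 [[-0.035, 0.9993, 0.0115, -0.0174], [0.5216, 0.0281, -0.8528, -0.1681], [-0.8525, -0.0239, -0.5222, 1.7515], [0.0, 0.0, 0.0, 1.0]]
top 594.6119763958739 594.6119763958739 321.5564395607044 235.71026342063408 [[-0.015, -0.9998, 0.012, 0.0305], [-0.9974, 0.0141, -0.0704, 0.5401], [0.0702, -0.013, -0.9974, 1.5815], [0.0, 0.0, 0.0, 1.0]]
{'t': 0.1, 'q': array([-1.38400184e+00,  5.32831636e-02,  1.61415314e+00, -1.05160157e-05,
        1.47599816e+00, -1.18978575e-01]), 'dq': array([ 1.59529024e-03, -6.60387886e-04, -2.76438036e-03, -1.49792694e-03,
       -1.86988592e-03,  6.86735741e-05]), 'effort': array([ 1.26475356e-03, -3.94902885e+01, -3.71360707e+01, -4.71829730e-05,
        3.90198897e-03, -9.36808220e-06]), 'tool_pos': array([ 0.18804935, -0.59544999,  0.23019284]), 'tool_rot': array([-3.10312870e+00, -4.78159525e-01,  1.14446916e-04]), 'contact_force': array([ 0.31914768, -0.41832973,  0.54420326]), 'wrist_torque': array([ 6.12409332e-05, -4.33320651e-02,  4.79905964e-03]), 'grip_force': 0.0, 'opening': 0.08580019521421706}
```

View pics/top0.png

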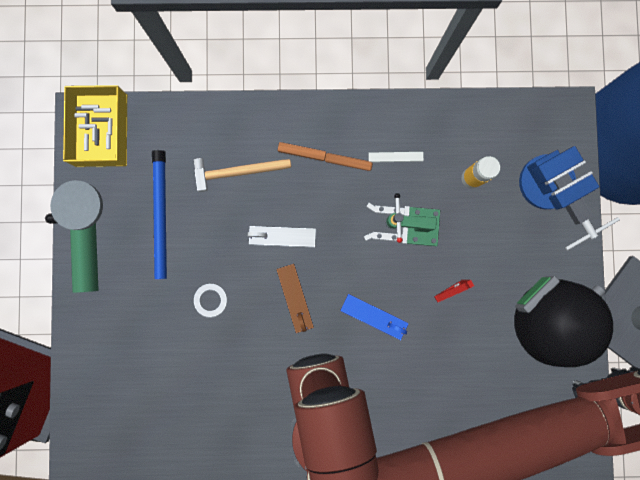

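View pics/scene0.png

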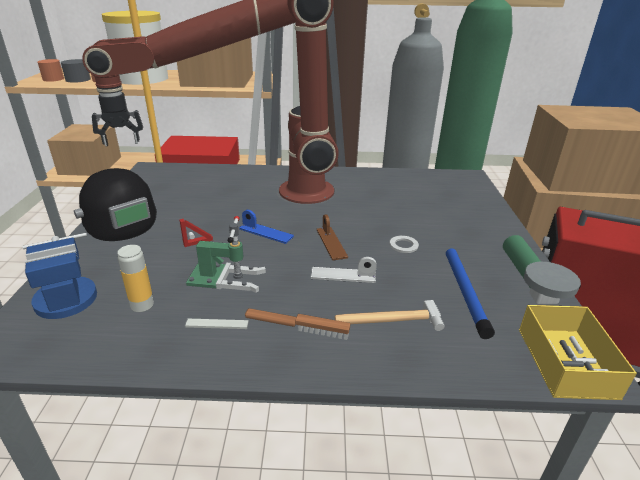

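The top view shows the silver lug at about (248–316, 236) with its nose to the right. The green jig is at about (400, 224) with its mouth facing left; the red ball is near (400, 240) and the black one near (397, 196). I'll enlarge both.

```bash
python3 - <<'E'
import cv2
a=cv2.imread("pics/top0.png")[180:260,240:450]
b=cv2.imread("pics/scene0.png")[205:305,180:390]
cv2.imwrite("pics/t1.png",cv2.resize(a,None,fx=3.8,fy=3.8,interpolation=cv2.INTER_CUBIC))
cv2.imwrite("pics/s1.png",cv2.resize(b,None,fx=3.8,fy=3.8,interpolation=cv2.INTER_CUBIC))
E
```

```text
(no output)
```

View pics/t1.png

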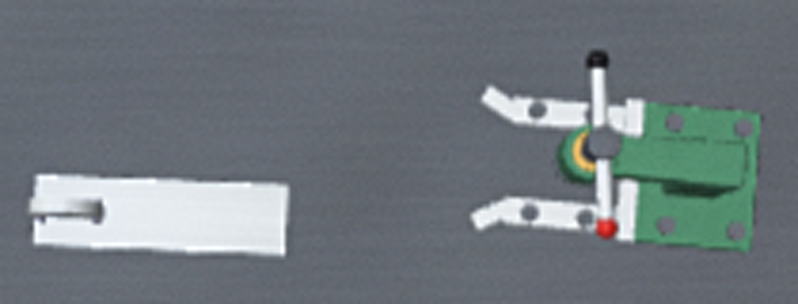

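View pics/s1.png

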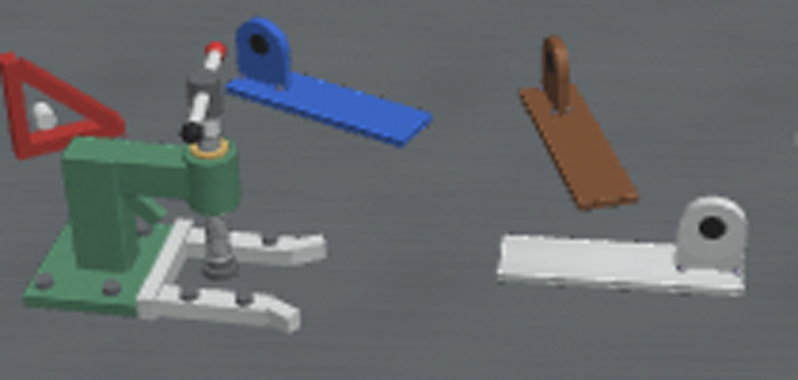

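```bash
cat > h.py <<'E'
import numpy as np
C={"scene":(453.22316,310.39214,234.47733,[[-0.035,0.9993,0.0115,-0.0174],[0.5216,0.0281,-0.8528,-0.1681],[-0.8525,-0.0239,-0.5222,1.7515]]),
"top":(594.612,321.55644,235.71026,[[-0.015,-0.9998,0.012,0.0305],[-0.9974,0.0141,-0.0704,0.5401],[0.0702,-0.013,-0.9974,1.5815]])}
def at(cam,u,v,z):
    f,cx,cy,E=C[cam];E=np.array(E);R,t=E[:,:3],E[:,3]
    d=R.T@np.array([(u-cx)/f,(v-cy)/f,1]);c=-R.T@t
    return c+d*(z-c[2])/d[2]
def T(u,v,z,u0=240,v0=180,k=3.8): return at("top",u0+(u+.5)/k-.5,v0+(v+.5)/k-.5,z)
def S(u,v,z,u0=180,v0=205,k=3.8): return at("scene",u0+(u+.5)/k-.5,v0+(v+.5)/k-.5,z)
E
python3 - <<'E'
from h import *
np.set_printoptions(precision=4,suppress=True)
print("lug corners");
for p in[(35,175),(289,183),(286,256),(34,244)]:print(T(*p,.008)[:2])
print("lug scene");
for p in[(503,235),(498,277),(744,290)]:print(S(*p,.008)[:2])
print("rib top ends T",T(30,210,.06)[:2],T(103,212,.04)[:2])
print("rib top S",S(713,198,.067)[:2])
print("balls T");b=T(597,59,.1645);r=T(606,228,.1645);print(b,r,(b+r)/2,np.linalg.norm(b-r))
b=S(191,132,.1645);r=S(215,50,.1645);print(b,r,(b+r)/2,np.linalg.norm(b-r))
print("guides z14: outer up, lo; inner up, lo")
for p in[(515,97),(515,228),(628,100),(618,238),(515,124),(515,198),(585,129),(585,203)]:print(T(*p,.014)[:2])
print("plate")
for p in[(643,101),(762,113),(750,250),(635,238)]:print(T(*p,.006)[:2])
E
```

```text
lug corners
[0.5713 0.2191]
[0.563  0.0381]
[0.5109 0.041 ]
[0.522  0.2201]
lug scene
[0.5107 0.0399]
[0.5639 0.0379]
[0.5706 0.2176]
rib top ends T [0.5425 0.217 ] [0.5418 0.1683]
rib top S [0.5394 0.1928]
balls T
[ 0.6277 -0.162   0.1645] [ 0.5179 -0.1652  0.1645] [ 0.5728 -0.1636  0.1645] 0.10979079496298035
[ 0.6237 -0.1648  0.1645] [ 0.5134 -0.1683  0.1645] [ 0.5685 -0.1665  0.1645] 0.1103922418483928
guides z14: outer up, lo; inner up, lo
[ 0.6218 -0.1241]
[ 0.5282 -0.1221]
[ 0.6186 -0.2048]
[ 0.52   -0.1952]
[ 0.6025 -0.1236]
[ 0.5495 -0.1225]
[ 0.5982 -0.1736]
[ 0.5453 -0.1723]
plate
[ 0.6187 -0.2168]
[ 0.6088 -0.3022]
[ 0.5105 -0.2907]
[ 0.5203 -0.2086]
```

>>> {"method": "play_rows", "body": {
  "series": [
    [1,[0,0,0],[0,0,-1]],
    [1,[0,0,0],[0,0,-1]],
    [1,[0,0,0],[0,0,-1]],
    [1,[0,0,0],[0,0,-1]],
    [1,[0,0,0],[0,0,-1]],
    [1,[0,0,0],[0,0,-1]],
    [1,[0,0,0],[0,0,-1]],
    [1,[0,0,0],[0,0,-1]]
  ],
  "force": 30
}}

```text
t: 1.1
tool_pos: [0.1881, -0.5956, 0.2306]
tool_rot: [-2.374, -2.056, -0.001]
contact_force: [-0.6, -0.9, -0.2]
opening: 0.0854
grip_force: 0.0
```

>>> {"method": "play_rows", "body": {
  "series": [
    [1,[0,0,0],[0,0,-0.7]],
    [1,[0.9,0.35,0],[0,0,0]],
    [1,[0.9,0.35,0],[0,0,0]],
    [1,[0.9,0.35,0],[0,0,0]],
    [1,[0.9,0.35,0],[0,0,0]],
    [1,[0.9,0.35,0],[0,0,0]],
    [1,[0.9,0.35,0],[0,0,0]],
    [1,[0.9,0.35,0],[0,0,0]]
  ]
}}

```text
t: 2.1
tool_pos: [0.3265, -0.2859, 0.2308]
tool_rot: [-2.277, -2.164, -0.0]
contact_force: [0.1, -0.1, -0.1]
opening: 0.0852
grip_force: 0.0
```

>>> {"method": "play_rows", "body": {
  "series": [
    [1,[0.9,0.35,0],[0,0,0]],
    [1,[0.9,0.35,0],[0,0,0]],
    [1,[0.9,0.35,0],[0,0,0]],
    [1,[0.9,0.35,0],[0,0,0]],
    [1,[0.9,0.35,0],[0,0,0]],
    [1,[0.9,0.35,0],[0,0,0]],
    [1,[0.9,0.35,0],[0,0,0]],
    [1,[0,0,0],[0,0,0]]
  ]
}}

```text
t: 3.1
tool_pos: [0.4647, 0.0234, 0.2307]
tool_rot: [-2.27, -2.17, 0.001]
contact_force: [0.1, -0.6, 0.1]
opening: 0.0857
grip_force: 0.0
```

>>> {"method": "play_rows", "body": {
  "series": [
    [1,[0.87,0.36,0],[0,0,0]],
    [1,[0.87,0.36,0],[0,0,0]],
    [1,[0.87,0.36,0],[0,0,0]],
    [1,[0.87,0.36,0],[0,0,0]],
    [1,[0,0,0.9],[0,0,0]],
    [1,[0,0,0.9],[0,0,0]],
    [1,[0,0,0.9],[0,0,0]],
    [1,[0,0,0],[0,0,0]]
  ]
}}

```text
t: 4.1
tool_pos: [0.5415, 0.1894, 0.0914]
tool_rot: [-2.274, -2.16, 0.014]
contact_force: [-0.1, -0.2, 0.3]
opening: 0.0853
grip_force: 0.0
```

```bash
python3 - <<'E'
from station import ctrl, imaging
import cv2
a=imaging.get_image("top")["color"][180:300,230:450]
b=imaging.get_image("scene")["color"][180:300,200:420]
cv2.imwrite("pics/c2.png",cv2.resize(cv2.vconcat([a,b]),None,fx=2.5,fy=2.5,interpolation=cv2.INTER_CUBIC))
E
```

```text
(no output)
```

View pics/c2.png

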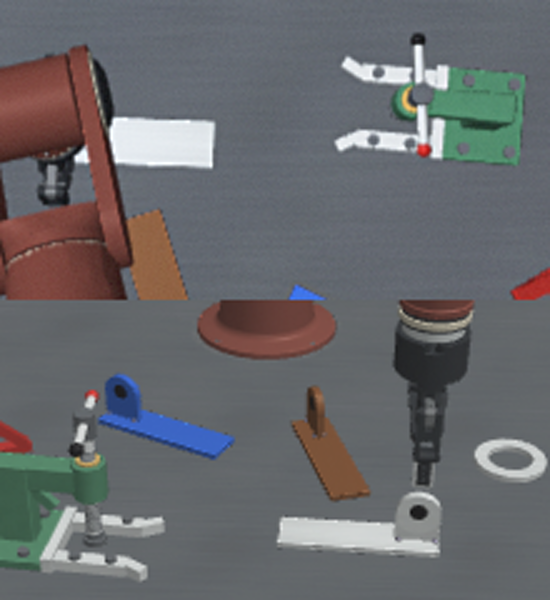

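The pictures show the gripper standing square over the lug's rib, at about (418, 500) in the lower half. I'll go down and grip.

>>> {"method": "play_rows", "body": {
  "series": [
    [1,[0.1,0.06,0],[0,0,0]],
    [1,[0,0,0.5],[0,0,0]],
    [1,[0,0,0.5],[0,0,0]],
    [1,[0,0,0.4],[0,0,0]],
    [1,[0,0,0],[0,0,0]]
  ]
}}

```text
t: 4.82
tool_pos: [0.5478, 0.1959, 0.0255]
tool_rot: [-2.276, -2.164, 0.003]
contact_force: [-0.5, -0.9, -0.8]
opening: 0.0852
grip_force: 0.0
```

>>> {"method": "play_rows", "body": {
  "series": [
    [1,[0,-0.06,0.16],[0,0,0]],
    [0,[0,0,0],[0,0,0]],
    [0,[0,0,0],[0,0,0]],
    [0,[0,0,0],[0,0,0]],
    [0,[0,0,0],[0,0,0]],
    [0,[0,0,0],[0,0,0]],
    [0,[0,0,0],[0,0,0]],
    [0,[0,0,0],[0,0,0]]
  ],
  "force": 35
}}

```text
t: 5.82
tool_pos: [0.5453, 0.1962, 0.0186]
tool_rot: [-2.276, -2.165, 0.0]
contact_force: [-3.0, -0.1, 4.2]
opening: 0.0096
grip_force: 35.9
```

>>> {"method": "play_rows", "body": {
  "series": [
    [0,[-0.15,0.15,0],[0,0,0]],
    [0,[-0.3,0.24,0],[0,0,0.1]],
    [0,[-0.3,0.24,0],[0,0,0.1]],
    [0,[-0.3,0.24,0],[0,0,0.08]],
    [0,[-0.3,0.24,0],[0,0,0]],
    [0,[0,0,0],[0,0,0]],
    [0,[0,0,0],[0,0,0]]
  ]
}}

```text
t: 6.7
tool_pos: [0.5971, 0.1244, 0.0186]
tool_rot: [2.316, 2.119, 0.002]
contact_force: [2.9, -3.4, 1.2]
opening: 0.0095
grip_force: 35.5
```

```bash
python3 - <<'E'
from station import ctrl, imaging
import cv2
a=imaging.get_image("top")["color"][190:255,290:450]
cv2.imwrite("pics/c3.png",cv2.resize(a,None,fx=5,fy=5,interpolation=cv2.INTER_CUBIC))
E
```

```text
(no output)
```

View pics/c3.png

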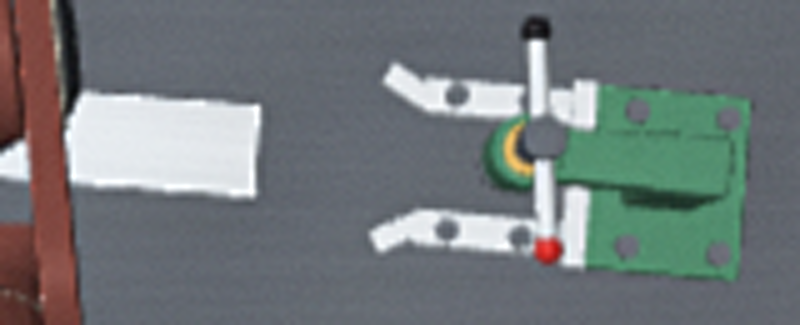

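```bash
python3 - <<'E'
from h import *
np.set_printoptions(precision=4,suppress=True)
t=lambda u,v,z:T(u,v,z,290,190,5)[:2]
L=[t(85,92,.008),t(262,104,.008),t(75,187,.008),t(257,197,.008)]
print(L,(L[1]+L[3])/2)
for e in[((425,110),(522,117)),((425,210),(530,218))]:
    a,b=[t(*p,.014) for p in e];print(a,b,(a-b)[0]/(a-b)[1])
for e in[((600,85),(750,98)),((587,265),(737,280))]:
    a,b=[t(*p,.006) for p in e];print(a,b,(a-b)[0]/(a-b)[1])
a,b=t(575,80,.014),t(562,265,.014);print('stop',a,b,(a+b)/2,-(a-b)[1]/(a-b)[0])
a,b=t(537,28,.1645),t(548,250,.1645);print('bar',(a+b)/2,a,b)
E
```

```text
[array([0.6173, 0.062 ]), array([ 0.6094, -0.0341]), array([0.5656, 0.0681]), array([ 0.5587, -0.0305])] [ 0.5841 -0.0323]
[ 0.6043 -0.1222] [ 0.5997 -0.1747] 0.08625929520161442
[ 0.5499 -0.121 ] [ 0.5448 -0.1778] 0.09054120821713059
[ 0.6176 -0.2188] [ 0.6093 -0.3007] 0.10079330071467543
[ 0.5193 -0.2093] [ 0.51   -0.2907] 0.11455402942507627
stop [ 0.6195 -0.204 ] [ 0.5191 -0.1945] [ 0.5693 -0.1992] 0.09490590100826393
bar [ 0.5728 -0.164 ] [ 0.6275 -0.1627] [ 0.518  -0.1654]
```

The lug nose, at about (260, 150), is nearly in line with the slot. The lug still needs about 0.9° of clockwise yaw and 3 mm of +x.

>>> {"method": "play_rows", "body": {
  "series": [
    [0,[0,0.06,0],[0,0,0.11]],
    [0,[-0.2,0,0],[0,0,0]],
    [0,[-0.3,0.003,0],[0,0,0]],
    [0,[-0.3,0.003,0],[0,0,0]],
    [0,[-0.3,0.003,0],[0,0,0]],
    [0,[-0.3,0.003,0],[0,0,0]],
    [0,[0,0,0],[0,0,0]]
  ]
}}

```text
t: 7.62
tool_pos: [0.5922, 0.0552, 0.0186]
tool_rot: [-2.335, -2.101, 0.0]
contact_force: [-1.5, -2.1, 4.2]
opening: 0.0095
grip_force: 36.0
```

>>> {"method": "play_rows", "body": {
  "series": [
    [0,[-0.15,0.002,0],[0,0,0]],
    [0,[-0.15,0.002,0],[0,0,0]],
    [0,[-0.15,0.002,0],[0,0,0]],
    [0,[0,0,0],[0,0,0]]
  ]
}}

```text
t: 8.12
tool_pos: [0.5906, 0.0337, 0.0186]
tool_rot: [-2.334, -2.102, -0.002]
contact_force: [0.3, 4.9, 4.6]
opening: 0.0096
grip_force: 36.0
```

>>> {"method": "play_rows", "body": {
  "series": [
    [0,[-0.1,0.001,0],[0,0,0]],
    [0,[-0.1,0.001,0],[0,0,0]],
    [0,[-0.1,0.001,0],[0,0,0]],
    [0,[-0.1,0.001,0],[0,0,0]]
  ]
}}

```text
t: 8.62
tool_pos: [0.5888, 0.0143, 0.0186]
tool_rot: [-2.333, -2.102, -0.003]
contact_force: [1.5, 6.5, 5.5]
opening: 0.0096
grip_force: 36.0
```

```bash
python3 - <<'E'
from station import ctrl, imaging
import cv2
o=ctrl.get_obs();print(o["contact_force"],o["wrist_torque"],o["tool_pos"])
a=imaging.get_image("top")["color"][190:255,290:450]
cv2.imwrite("pics/c4.png",cv2.resize(a,None,fx=5,fy=5,interpolation=cv2.INTER_CUBIC))
E
```

```text
[1.49851504 6.49281418 5.50994525] [ 0.81294171 -0.13243481  0.01824541] [0.588789   0.01428435 0.01864403]
```

View pics/c4.png

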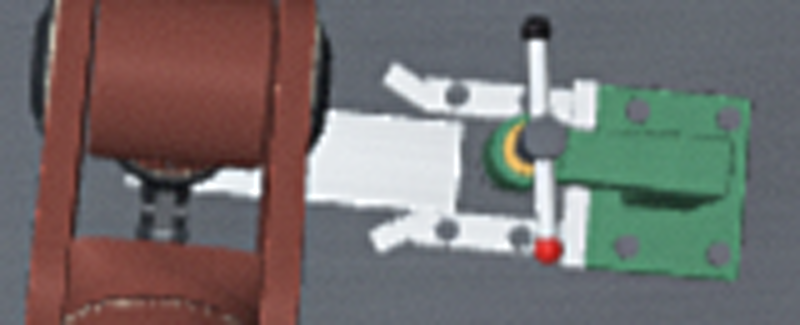

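The nose, at about (459, 166), is between the guides with low side force. I'll carry on in small steps to the stop.

>>> {"method": "play_rows", "body": {
  "series": [
    [0,[-0.12,0.001,0],[0,0,0]],
    [0,[-0.12,0.001,0],[0,0,0]],
    [0,[-0.12,0.001,0],[0,0,0]],
    [0,[-0.12,0.001,0],[0,0,0]]
  ]
}}

```text
t: 9.18
tool_pos: [0.5865, -0.0096, 0.0186]
tool_rot: [-2.333, -2.102, -0.003]
contact_force: [0.3, 7.4, 4.7]
opening: 0.0094
grip_force: 36.0
```

>>> {"method": "play_rows", "body": {
  "series": [
    [0,[-0.12,0.001,0],[0,0,0]],
    [0,[-0.12,0.001,0],[0,0,0]],
    [0,[-0.1,0.001,0],[0,0,0]]
  ]
}}

```text
t: 9.55
tool_pos: [0.5848, -0.0266, 0.0186]
tool_rot: [-2.333, -2.101, -0.003]
contact_force: [0.0, 7.7, 5.2]
opening: 0.0094
grip_force: 36.0
```

>>> {"method": "play_rows", "body": {
  "series": [
    [0,[-0.08,0,0],[0,0,0]],
    [0,[-0.06,0,0],[0,0,0]]
  ]
}}

```text
t: 9.8
tool_pos: [0.5841, -0.0335, 0.0186]
tool_rot: [-2.333, -2.101, -0.003]
contact_force: [0.5, 7.0, 4.5]
opening: 0.0094
grip_force: 36.0
```

>>> {"method": "play_rows", "body": {
  "series": [
    [0,[-0.06,0,0],[0,0,0]],
    [0,[-0.06,0,0],[0,0,0]],
    [0,[-0.04,0,0],[0,0,0]]
  ]
}}

```text
t: 10.18
tool_pos: [0.5833, -0.0414, 0.0186]
tool_rot: [-2.333, -2.101, -0.003]
contact_force: [0.9, 6.4, 5.6]
opening: 0.0098
grip_force: 36.1
```

>>> {"method": "play_rows", "body": {
  "series": [
    [0,[-0.03,0,0],[0,0,0]],
    [0,[-0.03,0,0],[0,0,0]]
  ]
}}

```text
t: 10.42
tool_pos: [0.5831, -0.0428, 0.0186]
tool_rot: [-2.332, -2.099, -0.007]
contact_force: [2.2, 15.8, 6.0]
opening: 0.0097
grip_force: 36.1
```

>>> {"method": "play_rows", "body": {
  "series": [
    [0,[-0.03,0,0],[0,0,0]],
    [0,[0,0,0],[0,0,0]]
  ]
}}

```text
t: 10.68
tool_pos: [0.583, -0.0428, 0.0186]
tool_rot: [-2.331, -2.099, -0.009]
contact_force: [1.8, 17.7, 5.7]
opening: 0.0098
grip_force: 36.2
```

```bash
python3 - <<'E'
from station import ctrl, imaging
import cv2
o=ctrl.get_obs();print(o["contact_force"],o["wrist_torque"],o["tool_pos"])
a=imaging.get_image("top")["color"][190:255,330:450]
b=imaging.get_image("scene")["color"][225:300,180:310]
a=cv2.resize(a,(780,422),interpolation=cv2.INTER_CUBIC)[:270];b=cv2.resize(b,(780,450),interpolation=cv2.INTER_CUBIC)[120:]
cv2.imwrite("pics/c5.png",cv2.vconcat([a,b]))
E
```

```text
[ 1.81033409 17.73307893  5.73442037] [ 2.13328197e+00 -2.96873478e-01  1.88321764e-03] [ 0.58298745 -0.04284489  0.01859155]
```

View pics/c5.png

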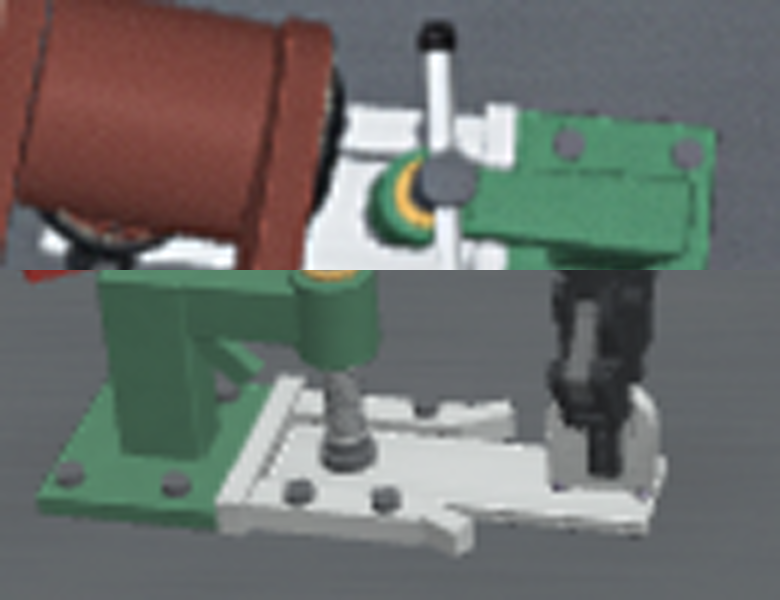

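The foot is under the screw with its nose against the back stop, and the force climbed to 17 N with no further motion. I'll release and rise.

>>> {"method": "play_rows", "body": {
  "series": [
    [1,[0,0,0],[0,0,0]],
    [1,[0,0,0],[0,0,0]],
    [1,[0,0,0],[0,0,0]],
    [1,[0,0,0],[0,0,0]],
    [1,[0,0,0],[0,0,0]],
    [1,[0,0,0],[0,0,0]]
  ]
}}

```text
t: 11.52
tool_pos: [0.5825, -0.0476, 0.0183]
tool_rot: [-2.335, -2.102, 0.0]
contact_force: [0.5, 0.4, -0.1]
opening: 0.0855
grip_force: 0.0
```

>>> {"method": "play_rows", "body": {
  "series": [
    [1,[0,0,-0.3],[0,0,0]],
    [1,[0,0,-0.8],[0,0,0]],
    [1,[0,0,-0.9],[0,0,0]],
    [1,[0,0,-0.9],[0,0,0]],
    [1,[0,0,-0.9],[0,0,0]],
    [1,[0,0,0],[0,0,0]]
  ]
}}

```text
t: 12.28
tool_pos: [0.5854, -0.048, 0.2154]
tool_rot: [2.328, 2.096, 0.01]
contact_force: [-0.5, -0.2, -0.1]
opening: 0.0856
grip_force: 0.0
```

```bash
python3 - <<'E'
from station import ctrl
o=ctrl.get_obs();print(o["contact_force"],o["wrist_torque"],o["tool_pos"],o["tool_rot"],o["q"])
E
```

```text
[-0.50677703 -0.21847249 -0.13157971] [ 0.03118707  0.01138455 -0.00351473] [ 0.58542885 -0.04803533  0.21542981] [2.32765667 2.09615462 0.01046982] [-2.08525776e-01 -3.32933992e-02  1.72615692e+00 -1.94050580e-06
  1.43736670e+00 -1.03959101e-01]
```

>>> {"method": "play_rows", "body": {
  "series": [
    [0.35,[0,0,0],[0,0,-1]],
    [0.35,[0,0,0],[0,0,-1]],
    [0.35,[0,0,0],[0,0,-1]],
    [0.35,[0,0,0],[0,0,-1]],
    [0.35,[0,0,0],[0,0,-1]],
    [0.35,[0,0,0],[0,0,-1]],
    [0.35,[0,0,0],[0,0,-1]],
    [0.35,[0,0,0],[0,0,-1]]
  ]
}}

```text
t: 13.28
tool_pos: [0.5819, -0.0474, 0.2076]
tool_rot: [-0.859, -3.02, 0.0]
contact_force: [-0.1, -0.2, -0.3]
opening: 0.03
grip_force: 0.0
```

>>> {"method": "play_rows", "body": {
  "series": [
    [0.35,[0,0,0],[0,0,-1]],
    [0.35,[0,0,0],[0,0,-1]],
    [0.35,[0,0,0],[0,0,-1]],
    [0.35,[0,0,0],[0,0,-1]],
    [0.35,[0,0,0],[0,0,-0.2]],
    [0.35,[0.47,-0.8,0],[0,0,0]],
    [0.35,[0.46,-0.8,0],[0,0,0]],
    [0.35,[0,-0.73,0],[0,0,0]]
  ]
}}

```text
t: 14.28
tool_pos: [0.5379, -0.1661, 0.208]
tool_rot: [0.041, -3.141, -0.0]
contact_force: [-0.3, 0.3, 1.0]
opening: 0.0294
grip_force: 0.0
```

>>> {"method": "play_rows", "body": {
  "series": [
    [0.35,[0,0,0],[0,0,0]],
    [0.35,[0,0,0],[0,0,0]]
  ]
}}

```text
t: 14.52
tool_pos: [0.5391, -0.1648, 0.208]
tool_rot: [0.042, -3.141, -0.001]
contact_force: [0.4, -0.3, 0.9]
opening: 0.0299
grip_force: 0.0
```

```bash
cat > s.py <<'E'
from station import ctrl
import numpy as np
from scipy.spatial.transform import Rotation as R
o=ctrl.get_obs();M=R.from_rotvec(o["tool_rot"]).as_matrix()
A=np.array([.572,-.165]);d=o["tool_pos"][:2]-A;F=o["contact_force"]
hy=np.degrees(np.arctan2(M[1,1],M[0,1]))
print("t%.2f"%o["t"],"pos",o["tool_pos"].round(4),"hy %.1f"%hy,"r %.4f ang %.1f"%(np.hypot(*d),np.degrees(np.arctan2(d[1],d[0]))),"tool F",(M.T@F).round(2),"Mz %.3f"%o["wrist_torque"][2],"tau_reaction(+=ccw) %.3f"%(d[0]*F[1]-d[1]*F[0]+o["wrist_torque"][2]),"q6 %.2f"%o["q"][5],"open %.4f"%o["opening"],"tilt",M[:2,2].round(3))
E
python3 s.py
```

```text
t14.53 pos [ 0.5391 -0.1648  0.208 ] hy 91.5 r 0.0329 ang 179.7 tool F [-0.4  -0.35 -0.87] Mz 0.011 tau_reaction(+=ccw) 0.022 q6 -2.03 open 0.0299 tilt [-0.     0.001]
```

>>> {"method": "play_rows", "body": {
  "series": [
    [0.35,[-0.05,0,0.33],[0,0,0]],
    [0.35,[0,0,0.33],[0,0,0]],
    [0.35,[0,0,0.33],[0,0,0]],
    [0.35,[0,0,0.33],[0,0,0]],
    [0.35,[0,0,0],[0,0,0]]
  ]
}}

```text
t: 15.15
tool_pos: [0.5405, -0.1645, 0.1397]
tool_rot: [0.044, -3.137, -0.003]
contact_force: [-0.6, 0.8, 0.6]
opening: 0.03
grip_force: 0.0
```

```bash
python3 s.py; python3 - <<'E'
from station import imaging
import cv2
b=imaging.get_image("scene")["color"][200:290,170:290]
a=imaging.get_image("top")["color"][185:265,340:450]
cv2.imwrite("pics/c6.png",cv2.hconcat([cv2.resize(a,(400,291),interpolation=2),cv2.resize(b,(388,291),interpolation=2)]))
E
```

```text
t15.15 pos [ 0.5405 -0.1645  0.1397] hy 91.6 r 0.0315 ang 179.1 tool F [ 0.63  0.8  -0.63] Mz 0.008 tau_reaction(+=ccw) -0.016 q6 -2.03 open 0.0300 tilt [-0.004  0.002]
```

View pics/c6.png

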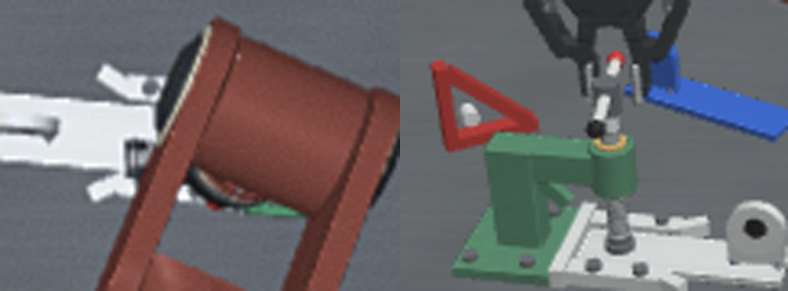

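The fingers straddle the red half of the bar, near (612, 80) in the right panel, and touch nothing. Next I'll close the gap sideways and start turning.

>>> {"method": "play_rows", "body": {
  "series": [
    [0.35,[-0.02,0.08,0],[0,0,0]],
    [0.35,[0,0.08,0],[0,0,0]],
    [0.35,[0,0.04,0],[0,0,0]],
    [0.35,[0,0,0],[0,0,0]]
  ]
}}

```text
t: 15.75
tool_pos: [0.5428, -0.1559, 0.1431]
tool_rot: [-0.044, 3.14, -0.003]
contact_force: [-1.3, -5.8, 1.5]
opening: 0.0301
grip_force: 2.3
```

>>> {"method": "play_rows", "body": {
  "series": [
    [0.35,[-0.034,0.084,0],[0,0,1]],
    [0.35,[-0.034,0.084,0],[0,0,1]],
    [0.35,[-0.034,0.084,0],[0,0,1]],
    [0.35,[-0.034,0.084,0],[0,0,1]]
  ]
}}

```text
t: 16.25
tool_pos: [0.5526, -0.1411, 0.1428]
tool_rot: [0.831, 3.028, -0.003]
contact_force: [0.3, -6.8, 0.5]
opening: 0.03
grip_force: 2.4
```

```bash
python3 s.py
```

```text
t16.25 pos [ 0.5526 -0.1411  0.1428] hy 59.3 r 0.0308 ang 129.1 tool F [-3.75 -5.64 -0.53] Mz 0.017 tau_reaction(+=ccw) 0.140 q6 -1.41 open 0.0300 tilt [ 0.001 -0.002]
```

>>> {"method": "play_rows", "body": {
  "series": [
    [0.35,[-0.034,0.084,0],[0,0,1]],
    [0.35,[-0.034,0.084,0],[0,0,1]],
    [0.35,[-0.034,0.084,0],[0,0,1]],
    [0.35,[-0.034,0.084,0],[0,0,1]],
    [0.35,[-0.034,0.084,0],[0,0,1]],
    [0.35,[-0.034,0.084,0],[0,0,1]],
    [0.35,[-0.034,0.084,0],[0,0,1]],
    [0.35,[-0.034,0.084,0],[0,0,1]]
  ]
}}

```text
t: 17.25
tool_pos: [0.5848, -0.1343, 0.1416]
tool_rot: [-2.308, -2.127, 0.004]
contact_force: [-4.2, -2.1, -0.1]
opening: 0.03
grip_force: 1.8
```

```bash
python3 s.py
```

```text
t17.25 pos [ 0.5848 -0.1343  0.1416] hy -4.7 r 0.0333 ang 67.4 tool F [-2.41 -4.05  0.12] Mz 0.051 tau_reaction(+=ccw) 0.155 q6 -0.27 open 0.0300 tilt [-0.004  0.001]
```

>>> {"method": "play_rows", "body": {
  "series": [
    [0.35,[-0.04,0.084,0],[0,0,1]],
    [0.35,[-0.04,0.084,0],[0,0,1]],
    [0.35,[-0.036,0.084,0],[0,0,1]],
    [0.35,[-0.036,0.084,0],[0,0,1]],
    [0.35,[-0.034,0.084,0],[0,0,1]],
    [0.35,[-0.034,0.084,0],[0,0,1]],
    [0.35,[-0.034,0.084,0],[0,0,1]],
    [0.35,[-0.034,0.084,0],[0,0,1]]
  ]
}}

```text
t: 18.25
tool_pos: [0.6049, -0.1616, 0.1411]
tool_rot: [-3.083, -0.581, 0.004]
contact_force: [-1.4, 1.4, -0.9]
opening: 0.03
grip_force: 1.2
```

```bash
python3 s.py
```

```text
t18.25 pos [ 0.6049 -0.1616  0.1411] hy -68.6 r 0.0331 ang 5.9 tool F [-0.79 -1.82  0.87] Mz 0.049 tau_reaction(+=ccw) 0.100 q6 0.82 open 0.0300 tilt [-0.003  0.004]
```

>>> {"method": "play_rows", "body": {
  "series": [
    [0.35,[-0.034,0.084,0],[0,0,1]],
    [0.35,[-0.034,0.084,0],[0,0,1]]
  ]
}}

```text
t: 18.5
tool_pos: [0.6046, -0.1703, 0.1411]
tool_rot: [-3.134, -0.147, 0.003]
contact_force: [-0.2, 3.3, -1.8]
opening: 0.0294
grip_force: 1.3
```

```bash
python3 s.py
```

```text
t18.50 pos [ 0.6046 -0.1703  0.1411] hy -84.6 r 0.0330 ang -9.3 tool F [ 0.11 -3.3   1.83] Mz 0.071 tau_reaction(+=ccw) 0.178 q6 1.08 open 0.0294 tilt [-0.002  0.004]
```

>>> {"method": "play_rows", "body": {
  "series": [
    [0.35,[-0.034,0.084,0],[0,0,1]],
    [0.35,[-0.034,0.084,0],[0,0,1]]
  ]
}}

```text
t: 18.75
tool_pos: [0.6019, -0.1788, 0.1413]
tool_rot: [-3.124, 0.291, 0.002]
contact_force: [2.2, 2.6, -0.7]
opening: 0.03
grip_force: 1.3
```

```bash
python3 s.py
```

```text
t18.75 pos [ 0.6019 -0.1788  0.1413] hy -100.6 r 0.0329 ang -24.8 tool F [ 1.64 -2.96  0.75] Mz -0.079 tau_reaction(+=ccw) 0.029 q6 1.35 open 0.0300 tilt [-0.001  0.004]
```

>>> {"method": "play_rows", "body": {
  "series": [
    [0.35,[-0.034,0.084,0],[0,0,1]]
  ]
}}

```text
t: 18.88
tool_pos: [0.5996, -0.1827, 0.1414]
tool_rot: [-3.096, 0.508, 0.001]
contact_force: [2.2, 2.4, -2.3]
opening: 0.0299
grip_force: 1.4
```

```bash
python3 s.py
```

```text
t18.88 pos [ 0.5996 -0.1827  0.1414] hy -108.6 r 0.0328 ang -32.6 tool F [ 1.31 -2.94  2.33] Mz 0.036 tau_reaction(+=ccw) 0.140 q6 1.48 open 0.0299 tilt [-0.     0.004]
```

```bash
cat > m.py <<'E'
from station import ctrl,imaging
import numpy as np
from scipy.spatial.transform import Rotation as R
A=np.array([.572,-.165]);r=[]
for i in range(6):
    o=ctrl.get_obs();M=R.from_rotvec(o["tool_rot"]).as_matrix();F=o["contact_force"];d=o["tool_pos"][:2]-A
    f=M.T@F;mz=o["wrist_torque"][2];r.append([*f,mz,d[0]*F[1]-d[1]*F[0]+mz,o["grip_force"]])
    imaging.get_image("top")
print("t%.2f r %.4f hy %.1f q6 %.2f z %.4f"%(o["t"],np.hypot(*d),np.degrees(np.arctan2(M[1,1],M[0,1])),o["q"][5],o["tool_pos"][2]),"F,Mz,tau,grip",np.mean(r,0).round(3),"sd",np.std(r,0).round(3))
E
python3 m.py
```

```text
t19.12 r 0.0331 hy -108.3 q6 1.47 z 0.1418 F,Mz,tau,grip [ 0.751 -2.33   1.776  0.014  0.095  1.146] sd [0.532 0.591 0.693 0.035 0.037 0.131]
```

>>> {"method": "play_rows", "body": {
  "series": [
    [0.35,[-0.034,0.084,0],[0,0,1]],
    [0.35,[-0.034,0.084,0],[0,0,1]]
  ]
}}

```text
t: 19.42
tool_pos: [0.5935, -0.1901, 0.142]
tool_rot: [-2.998, 0.933, -0.0]
contact_force: [3.0, 4.7, -3.6]
opening: 0.03
grip_force: 2.2
```

```bash
python3 m.py
```

```text
t19.68 r 0.0333 hy -124.3 q6 1.74 z 0.1422 F,Mz,tau,grip [ 0.494 -3.384  2.341  0.019  0.132  1.578] sd [0.45  1.109 0.776 0.034 0.058 0.292]
```

>>> {"method": "play_rows", "body": {
  "series": [
    [0.35,[-0.034,0.084,0],[0,0,1]]
  ]
}}

```text
t: 19.85
tool_pos: [0.5902, -0.1926, 0.1422]
tool_rot: [-2.926, 1.138, -0.001]
contact_force: [4.7, 3.7, -3.5]
opening: 0.0297
grip_force: 3.2
```

```bash
python3 m.py
```

```text
t20.10 r 0.0332 hy -132.3 q6 1.87 z 0.1423 F,Mz,tau,grip [ 1.17  -4.959  3.152  0.018  0.187  2.569] sd [0.397 0.532 0.551 0.041 0.054 0.301]
```

>>> {"method": "play_rows", "body": {
  "series": [
    [0.35,[-0.034,0.084,0],[0,0,1]]
  ]
}}

```text
t: 20.27
tool_pos: [0.5865, -0.1945, 0.1423]
tool_rot: [-2.839, 1.34, -0.003]
contact_force: [7.6, 3.9, -4.7]
opening: 0.0298
grip_force: 4.2
```

```bash
python3 m.py
```

```text
t20.52 r 0.0332 hy -140.3 q6 2.01 z 0.1423 F,Mz,tau,grip [ 1.792 -6.888  4.156  0.032  0.268  3.446] sd [0.379 0.707 0.491 0.029 0.047 0.346]
```

The torque is climbing at the expected rate: 0.13, 0.19 and 0.27 N·m, gaining about 0.08 per row. One more row should reach about 0.35, close to 9 N.

>>> {"method": "play_rows", "body": {
  "series": [
    [0.35,[-0.017,0.042,0],[0,0,0.5]],
    [0.35,[-0.017,0.042,0],[0,0,0.5]]
  ]
}}

```text
t: 20.82
tool_pos: [0.5829, -0.196, 0.1423]
tool_rot: [-2.739, 1.532, -0.006]
contact_force: [10.5, 3.4, -5.5]
opening: 0.0298
grip_force: 5.0
```

```bash
python3 m.py
```

```text
t21.07 r 0.0329 hy -148.3 q6 2.14 z 0.1423 F,Mz,tau,grip [ 2.449 -9.752  5.848  0.068  0.399  4.615] sd [0.669 0.764 0.475 0.019 0.033 0.197]
```

That measures 0.35 to 0.40 N·m, which is hand-tight. I'll back off to the middle of the gap and lift clear.

>>> {"method": "play_rows", "body": {
  "series": [
    [0.35,[0,-0.1,0],[0,0,0]],
    [0.35,[0,-0.1,0],[0,0,0]],
    [0.35,[0,0,0],[0,0,0]]
  ]
}}

```text
t: 21.5
tool_pos: [0.5897, -0.1915, 0.1426]
tool_rot: [2.742, -1.532, 0.0]
contact_force: [-0.8, -0.9, 0.0]
opening: 0.0301
grip_force: 0.0
```

```bash
python3 s.py
```

```text
t21.50 pos [ 0.5897 -0.1915  0.1426] hy -148.4 r 0.0319 ang -56.2 tool F [ 0.32  1.11 -0.01] Mz -0.020 tau_reaction(+=ccw) -0.055 q6 2.16 open 0.0301 tilt [-0.    -0.001]
```

>>> {"method": "play_rows", "body": {
  "series": [
    [0.35,[0,0,-0.3],[0,0,0]],
    [0.35,[0,0,-0.6],[0,0,0]],
    [0.35,[0,0,-0.8],[0,0,0]],
    [0.35,[0,0,-0.8],[0,0,0]]
  ]
}}

```text
t: 22.0
tool_pos: [0.5894, -0.1915, 0.2698]
tool_rot: [2.742, -1.533, 0.002]
contact_force: [0.1, -0.6, -0.9]
opening: 0.0299
grip_force: 0.0
```

```bash
python3 s.py
```

```text
t22.00 pos [ 0.5894 -0.1915  0.2698] hy -148.4 r 0.0317 ang -56.7 tool F [0.54 0.26 0.93] Mz -0.035 tau_reaction(+=ccw) -0.044 q6 2.16 open 0.0299 tilt [ 0.001 -0.001]
```

```bash
python3 - <<'E'
from station import imaging
import cv2
b=imaging.get_image("scene")["color"][205:305,170:320]
cv2.imwrite("pics/c7.png",cv2.resize(b,(780,520),interpolation=2))
E
```

```text
(no output)
```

View pics/c7.png

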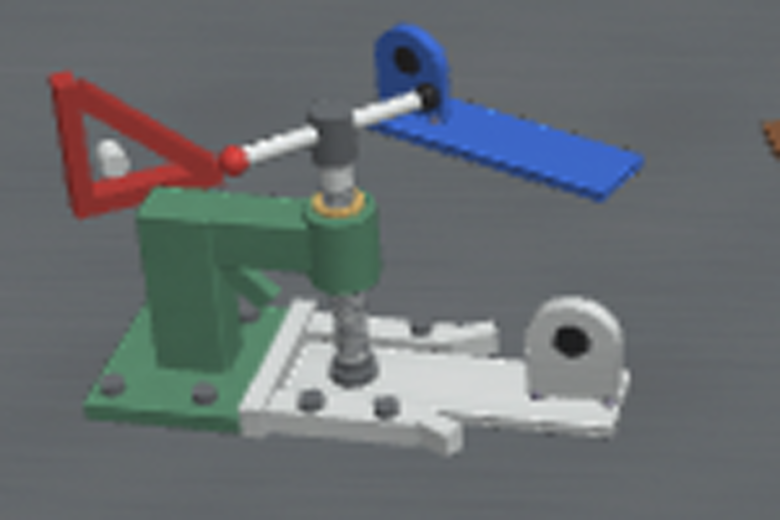

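The foot is fully under the pad, at about (355, 368). The nose is against the stop, near (295, 350), and the bar is clear of the gripper. I'll hand in.

```bash
python3 -c "
from station import ctrl
print(ctrl.finish_job())"
```

```text
the job is handed in; nothing more can be done
None
```

I slid the lug home against the back stop, wound the screw down to hand-tight (measured 0.35–0.40 N·m, about 9–10 N at 40 mm), let go clear of everything, and handed the job in at about 22 s; no verdict came back.

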